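# Swap the short screw vial for the tall one in the bench rack

## Robot

A 6-joint arm with a two-finger parallel gripper is mounted at the origin on the work surface. World frame = base frame: x ahead of the robot, y to its left, z up, the work surface at z = 0. Lengths are in m, angles in rad, forces in N, time in s.
With the tool pointing down it reaches from about 0.25 to 0.725 m from the base axis. Payload 9.7 kg.
Tool frame: the origin (TCP) lies at the centre of the arm's flange, where the gripper is bolted on; the fingertips stand arm.tips_ahead ahead of it and the grasp point (between the pads) lies 155 mm ahead of it (arm.tips_ahead is the distance from the TCP to the fingertips, in m); x points along the fingers, y is the direction in which the jaws open and shut, and the axes are right-handed (so a half turn about x gives the same grasp; the last joint's range is limited). The gripper opens to 85 mm and grips with 20 to 120 N. Pads are 22 mm wide; open, the fingers measure 114 mm over their backs; the gripper's body (76 mm by 85 mm) begins 54 mm behind the grasp point. The pads swing forward as they close: fully open they stand 13 mm farther back than shut.
Start: joints at [1.157, 0.087, 0.176, 1.66, 0, 1.571], TCP at [0.221, 0.504, 0.405] pointing down, gripper open.
Joint ranges: [-3.13, 3.13], [-0.85, 1.81], [-1.15, 1.24], [-2.2, 2.28], [-1.44, 1.52], [-3.14, 3.14]. Speed limits (rad/s): [2.22, 2.22, 2.57, 3.14, 3.14, 3.14].

## Interface

Orientations are given as a unit quaternion [w, x, y, z].
In Python, from cell import arm, viewer gives the robot as it stands.
- The arm moves only by the tool apply_moves, never from a script. Its argument "series" is a list of rows, each an object of numbers: "x", "y", "z": the shift along the tool's x, y, z in cm; "wx", "wy", "wz": the turn, a rotation vector about the tool's x, y, z in degrees; "grip": the finger opening in cm, from 0 to 8.54. In form: [{"x": .., "y": .., "z": .., "wx": .., "wy": .., "wz": .., "grip": ..}, ...]. A call has 1 to 10 rows; each row shifts and turns the commanded pose from where the row before left it, along the tool's axes as they then stand; what a row does not reach is not made up. A row lasts 1/10 s, in which the tool goes at most 50 mm and 8.59 degrees, less where a joint would pass 70% of its speed; a pose out of reach is approached as far as the arm can. A call is refused whole if a number of a shift passes 5 or a number of a turn 8.59, either way. A call with a gripper value outside its range is refused whole. The fingers move at their own pace and stop on an object; "newtons" is the grip in N (left out, the last holds). Time passes only in rows, so rows that do not move let the fingers close. It gives the time, the measured TCP pose, the force and the opening at its end, in the units of the state.
- arm.observe(): the state, without advancing time (a new reading comes with each control period).
- viewer.get_image(name): name is "side" or "top"; returns a dict with "img" (420x560x3 uint8, blue, green, red), "vfov" (degrees; the focal length in pixels is half the picture's height over the tangent of half this angle, whatever the lens; pixels are square), "cx", "cy" (the principal point, pixels), "distortion" ([k1, k2, p1, p2, k3] as OpenCV has them; the pictures are not rectified), "R" (3x3) and "t" (3): a world point X has camera coordinates R X + t. Camera axes: x right, y down, z forward; pixel columns grow to the right and rows downward; lengths in m; the calibration is good to about 2 mm. A picture is of the moment at which its call begins. There is no depth.
- arm.close_job(): hands the job in, once; it reports no verdict.
The state is a dict: "time": time; "joints": joint angles; "dq": joint speeds; "effort": joint torques, N m; "position": TCP position; "eef_rot": TCP orientation; "force": force on the tool from outside, world axes, zero at the start; "wrist_torque": the same for the moment, N m; "grip_width": finger opening in m.
Only numpy, scipy, OpenCV 4.12 (cv2) and the standard library are available. Lean on these libraries where they do the work, as an engineer would, in place of code of your own. Each camera call takes 0.05 s, during which the arm holds its last target. There are 200 camera calls.

## Task

The short screw vial is in the rack's place for a tall one. Take it out of the rack and stand it upright on the floor of the empty red bin; then lift the tall vial out of the other red bin and put it fully down into the hole you freed. Leave the two tall vials already in the rack in their holes, and do not push the screwdriver or the pliers about.

Things in the scene. Friction and masses are not known exactly. Their poses are not given: they have to be found in the camera images.
- short: Screw vial, upright capped cylinder, 30 mm diameter all the way up (the top 18 mm is a black cap, the rest plain white), 75 mm tall, about 45 g. Starts in one of the rack's three holes, standing 40 mm out of the rack. Origin at the centre of its underside, z up along its axis; its yaw means nothing.
- tall: Screw vial, upright capped cylinder, 30 mm diameter all the way up (the top 18 mm is a black cap, the rest plain white), 100 mm tall, about 60 g. Starts standing on the floor of one red bin, not always in its middle. Origin at the centre of its underside, z up along its axis; its yaw means nothing.
- keep_a: Screw vial, upright capped cylinder, 30 mm diameter all the way up (the top 18 mm is a black cap, the rest plain white), 100 mm tall, loose in a rack hole, standing 65 mm out of the rack. It stays there. Origin at the centre of its underside, z up along its axis; its yaw means nothing.
- keep_b: Screw vial, upright capped cylinder, 30 mm diameter all the way up (the top 18 mm is a black cap, the rest plain white), 100 mm tall, loose in another rack hole, standing 65 mm out of the rack. It stays there. Origin at the centre of its underside, z up along its axis; its yaw means nothing.
- rack: Grey plastic block fixed to the bench, 75 mm (x) by 210 mm (y) by 45 mm high, with three round holes in a row along its y axis, 66 mm apart (y = -66, 0, +66 mm). Each hole is 35 mm across and 35 mm deep, its floor 10 mm above the bench. Origin at the centre of its underside, z up. Which hole holds the short vial varies.
- rack_hole0 (a point): Centre of a rack hole's mouth, 45 mm above the bench; the hole goes straight down 35 mm. z up.
- rack_hole1 (a point): Centre of a rack hole's mouth, 45 mm above the bench; the hole goes straight down 35 mm. z up.
- rack_hole2 (a point): Centre of a rack hole's mouth, 45 mm above the bench; the hole goes straight down 35 mm. z up.
- bin_empty: Square red open-topped bin, fixed to the bench, 130 x 130 mm outside, 50 mm high, walls and floor 5 mm thick (inside 120 x 120 mm, inner floor 5 mm above the bench). Origin at the centre of its underside, x and y along its sides, z up. Starts empty: the short vial goes here.
- bin_full: Square red open-topped bin, fixed to the bench, 130 x 130 mm outside, 50 mm high, walls and floor 5 mm thick (inside 120 x 120 mm, inner floor 5 mm above the bench). Origin at the centre of its underside, x and y along its sides, z up. Starts with the tall vial standing in it.
- screwdriver: Bystander: screwdriver with a red handle, 160 mm long, lying on the bench between the robot and the work. Origin on its underside.
- pliers: Bystander: black-handled pliers, about 155 mm long and 14 mm high, lying on the bench between the robot and the work. Origin under the pivot.
Not all that is in view belongs to the job. Several things have the shape of the rack; the one meant has the colours described above.

How it is judged:
On the way, in this order (a step that is already met when the one before it is completed fails the run):
1. the short vial stands upright in the empty bin, let go (x of short in the frame of bin_empty between -0.052 and 0.052 m and y of short in the frame of bin_empty between -0.052 and 0.052 m and z of short in the frame of bin_empty below 0.01 m and angle between short's own z axis and vertical below 0.15 rad and contact force between the fingers and short below 0.1 N and linear speed of short below 0.02 m/s), for 0.2 s.
2. the tall vial is fully down in the freed hole of the rack, let go (((horizontal distance between tall and rack_hole0 below 0.007 m and z of tall in the frame of rack_hole0 below -0.029 m) or (horizontal distance between tall and rack_hole1 below 0.007 m and z of tall in the frame of rack_hole1 below -0.029 m) or (horizontal distance between tall and rack_hole2 below 0.007 m and z of tall in the frame of rack_hole2 below -0.029 m)) and angle between tall's own z axis and vertical below 0.2 rad and contact force between the fingers and tall below 0.1 N and linear speed of tall below 0.02 m/s), for 0.2 s.
At the end, for the whole second after the job is handed in: Short vial upright (0.15 rad) on the floor of the bin that was empty; tall vial in a rack hole, underside 29 mm or more below the mouth, within 7 mm of the hole's axis and 0.2 rad of upright; the other two upright in their holes (moved under 12 mm); all at rest, released (all of step 1 and all of step 2 and distance of each of keep_a, keep_b from where it was at the start of the episode below 0.012 m and angle between each of keep_a, keep_b's own z axis and vertical below 0.2 rad); the robot touches nothing.
It fails at once if a tall vial that belongs in the rack is pulled out of its hole (over 30 mm) (distance of any of keep_a, keep_b from where it was at the start of the episode above 0.03 m).
It fails at once if the screwdriver or pliers are pushed more than 30 mm (distance of any of screwdriver, pliers from where it was at the start of the episode above 0.03 m).
It also fails if it takes over 64 s, if anything falls off the work surface, if the arm or the gripper's body presses on something with over 40 N, if the wrist force passes 120 N, or if a joint passes its speed limit or range.

## Working session

There is one attempt and no reset: what is moved stays moved. The work goes in short steps, Python scripts to look and compute and a tool call to move; the robot and the scene stay as the last step left them, time stands still between calls to the robot, and variables do not carry over. Pictures are saved under pics/ and viewed, about 8 in all and at most 12, crops included, and the job is handed in when it is done.

Besides the shell and the picture viewer there is one more tool, called as a command line: name --argument value ..., lists and objects as JSON in quotes. apply_moves: Moves the arm, as the interface text tells. Its arguments: {"type":"object","properties":{"series":{"type":"array"},"newtons":{"type":"number"}},"required":["series"]}

```bash
mkdir -p pics; ls; python3 - <<'E'
from cell import arm, viewer
import cv2,pickle
print(arm.observe(), arm.tips_ahead)
for n in ("top","side"):
    d=viewer.get_image(n); cv2.imwrite(f"pics/{n}0.png",d["img"]); pickle.dump(d,open(n+"0.pkl","wb"))
    print(n,{k:v for k,v in d.items() if k!="img"})
E
```

```text
pics
{'time': 0.0, 'joints': array([1.15697539e+00, 8.74563853e-02, 1.75142427e-01, 1.65979823e+00,
       9.41817092e-06, 1.57077984e+00]), 'dq': array([ 0.00066594,  0.0029193 , -0.00090227,  0.0008321 , -0.00120463,
        0.00089618]), 'effort': array([-8.02708400e-04, -5.20377231e+01,  4.64820850e+01,  1.59375777e-02,
       -7.56582449e-05,  8.83763569e-07]), 'position': array([0.22116082, 0.50357758, 0.4039892 ]), 'eef_rot': array([ 0.69192661,  0.14480572,  0.69212428, -0.14571496]), 'force': array([ 0.50062655,  0.32899764, -0.41863772]), 'wrist_torque': array([-0.01822219,  0.01537937,  0.00895341]), 'grip_width': 0.08552155815386271} 0.1734
top {'vfov': 45.98024866683221, 'cx': 286.6478648817404, 'cy': 212.80276614658976, 'distortion': array([-0.13137105,  0.        ,  0.        ,  0.        ,  0.        ]), 'R': array([[ 0.02076883, -0.99976208,  0.00666614],
       [-0.99063094, -0.02147839, -0.13486669],
       [ 0.13497778, -0.00380266, -0.99084133]]), 't': array([-0.01132087,  0.45741205,  1.00563908])}
side {'vfov': 52.69299611197509, 'cx': 272.9810691692393, 'cy': 207.88930913974457, 'distortion': array([-0.01173749,  0.        ,  0.        ,  0.        ,  0.        ]), 'R': array([[ 0.77238864, -0.63512349,  0.00582649],
       [-0.38244375, -0.47238374, -0.79409721],
       [ 0.50710213,  0.61112336, -0.60776284]]), 't': array([-0.36942634,  0.25473051,  0.81458295])}
```

View pics/top0.png

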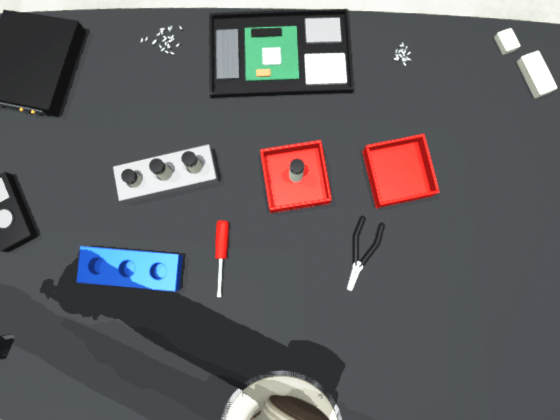

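View pics/side0.png

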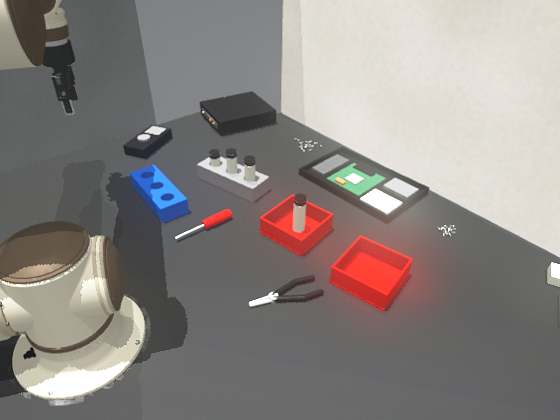

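The short vial is in the leftmost rack hole: about (131,178) in top and (214,157) in side. The tall vial is in the middle bin, at (297,165) in top. The empty bin is on the right, at (402,170). The blue rack is a decoy.

```bash
cat > h.py <<'E'
import numpy as np,cv2,pickle
def K(d):
    f=d["img"].shape[0]/2/np.tan(np.radians(d["vfov"]/2)); return np.array([[f,0,d["cx"]],[0,f,d["cy"]],[0,0,1]])
def onz(d,p,z):
    n=cv2.undistortPoints(np.float64(p).reshape(-1,1,2),K(d),d["distortion"]).reshape(-1,2)
    r=np.c_[n,np.ones(len(n))]@d["R"]; c=-d["R"].T@d["t"]
    return (c+r*((z-c[2])/r[:,2])[:,None])[:,:2]
def proj(d,X):
    return cv2.projectPoints(np.float64(X).reshape(-1,1,3),cv2.Rodrigues(d["R"])[0],d["t"],K(d),d["distortion"])[0].reshape(-1,2)
def tri(d1,p1,d2,p2):
    A=[];b=[]
    for d,p in((d1,p1),(d2,p2)):
        n=cv2.undistortPoints(np.float64(p).reshape(-1,1,2),K(d),d["distortion"]).ravel()
        for i in(0,1): A.append(d["R"][i]-n[i]*d["R"][2]); b.append(n[i]*d["t"][2]-d["t"][i])
    return np.linalg.lstsq(np.array(A),np.array(b),rcond=None)[0]
E
python3 - <<'E'
from h import *
d=pickle.load(open("top0.pkl","rb"));s=pickle.load(open("side0.pkl","rb"));im=d["img"]
print("cam",-d["R"].T@d["t"])
hsv=cv2.cvtColor(im,cv2.COLOR_BGR2HSV)
def rect(m,z):
    cs,_=cv2.findContours(m,cv2.RETR_EXTERNAL,cv2.CHAIN_APPROX_NONE)
    for c in cs:
        if cv2.contourArea(c)<1500: continue
        w=onz(d,c.reshape(-1,2),z); r=cv2.minAreaRect((w*1000).astype(np.float32)); print("px",cv2.boundingRect(c),"rect mm",np.round(r[0],1),np.round(r[1],1),round(r[2],1))
m=((hsv[...,1]<50)&(hsv[...,2]>150)).astype(np.uint8); m[:130]=0;m[:, :100]=0;m[230:]=0
print("rack");rect(m,.045)
r=((hsv[...,1]>150)&((hsv[...,0]<10)|(hsv[...,0]>170))&(hsv[...,2]>60)).astype(np.uint8)
print("bins");rect(r,.05)
a=cv2.resize(im[130:220,100:340],None,fx=3.3,fy=3.3,interpolation=cv2.INTER_CUBIC)
b=cv2.resize(s["img"][140:250,190:350],None,fx=2.6,fy=2.6,interpolation=cv2.INTER_CUBIC)
c=np.zeros((a.shape[0]+b.shape[0],800,3),np.uint8);c[:a.shape[0],:a.shape[1]]=a;c[a.shape[0]:,:b.shape[1]]=b
c=np.clip(c*1.5,0,255).astype(np.uint8)
cv2.imwrite("pics/crop.png",c);print(a.shape,b.shape)
E
```

```text
cam [0.31762272 0.00233041 1.05819388]
rack
px (113, 144, 103, 57) rect mm [536.6 259.5] [ 76.9 211.5] 14.2
bins
px (260, 140, 72, 73) rect mm [533.4 -18.4] [137.2 131.9] 10.4
px (362, 134, 78, 74) rect mm [ 551.3 -238.2] [135.4 140.9] 13.2
(297, 792, 3) (286, 416, 3)
```

View pics/crop.png

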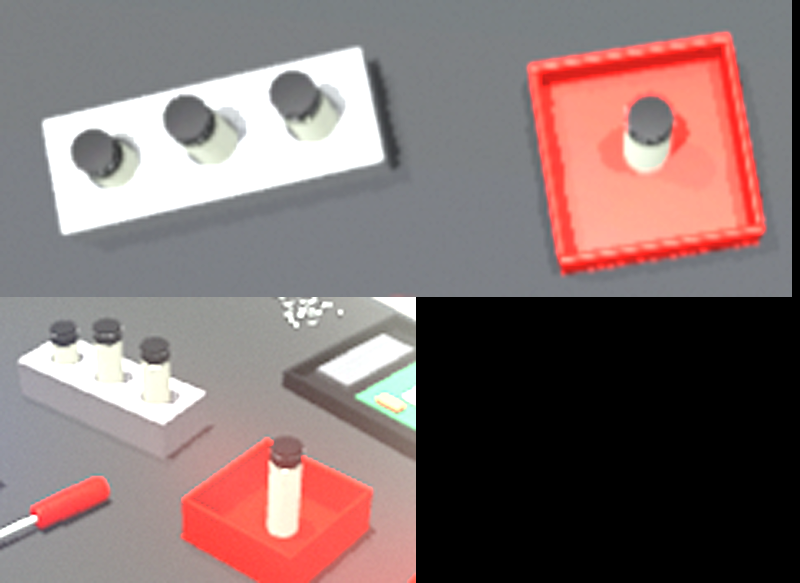

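```bash
python3 - <<'E'
from h import *
d=pickle.load(open("top0.pkl","rb"));s=pickle.load(open("side0.pkl","rb"))
q=lambda x,y:(x/3.3+100-.35,y/3.3+130-.35)
for n,p,z in(("short",(97,151),.085),("k1",(190,119),.11),("k2",(296,94),.11),("tall",(651,119),.105)):
    print(n,onz(d,[q(*p)],z)*1000)
rk=np.array([536.6,259.5]);a=np.radians(14.2);u=np.array([-np.sin(a),np.cos(a)])
for k in(-66,0,66):print("hole",rk+k*u)
print("rackcorners",onz(d,[q(45,121),q(360,48),q(382,161),q(64,234)],.045)*1000)
g=lambda x,y:(x/2.6+190-.3,y/2.6+(140-297/2.6)-.3)
for n,p,z in(("short",(64,328),.085),("k1",(107,326),.11),("k2",(155,345),.11),("tall",(287,443),.105)):
    print(n,onz(s,[g(*p)],z)*1000)
# empty bin rim corners
im=d["img"];hsv=cv2.cvtColor(im,cv2.COLOR_BGR2HSV)
r=((hsv[...,1]>150)&((hsv[...,0]<10)|(hsv[...,0]>170))&(hsv[...,2]>60)).astype(np.uint8);
for x0,x1 in((255,340),(360,445)):
    m=r*0;m[130:220,x0:x1]=r[130:220,x0:x1]
    c=max(cv2.findContours(m,0,1)[0],key=cv2.contourArea);h=cv2.approxPolyDP(cv2.convexHull(c),5,True).reshape(-1,2);print(h.tolist(),(onz(d,h,.05)*1000).round().tolist())
E
```

```text
short [[519.86710135 320.10162942]]
k1 [[535.13986969 256.32790352]]
k2 [[551.50315352 192.96566191]]
tall [[541.60584987 -19.63756352]]
hole [552.79028747 195.51660691]
hole [536.6 259.5]
hole [520.40971253 323.48339309]
rackcorners [[547.38255411 369.03100357]
 [598.55005492 166.29860177]
 [524.91078586 148.85921259]
 [473.9681746  351.04902271]]
short [[520.4519391  318.20936027]]
k1 [[536.03752952 255.17196225]]
k2 [[552.20880189 191.51995431]]
tall [[546.38122079 -18.53657408]]
[[320, 140], [329, 203], [270, 212], [260, 150]] [[611.0, -69.0], [477.0, -89.0], [456.0, 33.0], [587.0, 57.0]]
[[424, 134], [439, 191], [376, 207], [365, 146]] [[631.0, -291.0], [508.0, -320.0], [471.0, -186.0], [601.0, -164.0]]
```

```bash
cat >> h.py <<'E'
from scipy.spatial.transform import Rotation as Ro
def go(o,xyz,jaw):
    q=o["eef_rot"];R=Ro.from_quat([*q[1:],q[0]]);M=R.as_matrix();best=None
    for a in(jaw,jaw+180):
        y=np.array([np.cos(np.radians(a)),np.sin(np.radians(a)),0]);x=np.array([0,0,-1.]);T=np.c_[x,y,np.cross(x,y)]
        rv=np.degrees((R.inv()*Ro.from_matrix(T)).as_rotvec())
        if best is None or np.linalg.norm(rv)<np.linalg.norm(best[0]): best=(rv,T)
    rv,T=best
    e=np.array(xyz)-o["position"]
    print("turn deg",rv.round(2),"then shift cm",(T.T@e*100).round(2),"| shift in present axes",(M.T@e*100).round(2),"| grip",o["grip_width"],"t",o["time"],"F",o["force"].round(1),"pos",o["position"].round(4),"j",o["joints"].round(2))
E
python3 - <<'E'
from h import *;from cell import arm
go(arm.observe(),(.520,.320,.31),14)
E
```

```text
turn deg [5.229e+01 3.000e-02 6.000e-02] then shift cm [ 9.4  24.56 25.04] | shift in present axes [ 9.41 -4.78 34.75] | grip 0.08552270004834067 t 0.1 F [-0.1  0.1 -0.5] pos [0.2211 0.5036 0.404 ] j [ 1.16  0.09  0.18  1.66 -0.    1.57]
```

apply_moves --series '[{"wx":7.5,"grip":6.5},{"wx":7.5},{"wx":7.5},{"wx":7.5},{"wx":7.5},{"wx":7.5},{"wx":7.3}]'

```text
$.series[0]: bad value
```

apply_moves --series '[{"y":2.5,"z":2.5},{"y":2.5,"z":2.5},{"y":2.5,"z":2.5},{"y":2.5,"z":2.5},{"y":2.5,"z":2.5},{"y":2.5,"z":2.5},{"y":2.5,"z":2.5},{"y":2.5,"z":2.5},{"y":2.5,"z":2.5},{"y":2.1,"z":2.5}]'

```text
$.series[0]: bad value
```

```bash
python3 - <<'E'
from h import *;from cell import arm,viewer
go(arm.observe(),(.520,.320,.31),14)
E
```

```text
turn deg [5.229e+01 3.000e-02 6.000e-02] then shift cm [ 9.4  24.56 25.04] | shift in present axes [ 9.41 -4.78 34.75] | grip 0.08552270004834067 t 0.1 F [-0.1  0.1 -0.5] pos [0.2211 0.5036 0.404 ] j [ 1.16  0.09  0.18  1.66 -0.    1.57]
```

Rows apparently need all seven keys.

apply_moves --series '[{"x":0,"y":0,"z":0,"wx":7.5,"wy":0,"wz":0,"grip":6.5},{"x":0,"y":0,"z":0,"wx":7.5,"wy":0,"wz":0,"grip":6.5},{"x":0,"y":0,"z":0,"wx":7.5,"wy":0,"wz":0,"grip":6.5},{"x":0,"y":0,"z":0,"wx":7.5,"wy":0,"wz":0,"grip":6.5},{"x":0,"y":0,"z":0,"wx":7.5,"wy":0,"wz":0,"grip":6.5},{"x":0,"y":0,"z":0,"wx":7.5,"wy":0,"wz":0,"grip":6.5},{"x":0,"y":0,"z":0,"wx":7.3,"wy":0,"wz":0,"grip":6.5}]'

```text
time: 0.8
position: [0.2212, 0.5036, 0.4042]
eef_rot: [0.556, 0.437, 0.556, -0.437]
force: [-0.7, -0.4, -0.2]
grip_width: 0.0647
```

apply_moves --series '[{"x":0,"y":2.5,"z":2.5,"wx":0,"wy":0,"wz":0,"grip":6.5},{"x":0,"y":2.5,"z":2.5,"wx":0,"wy":0,"wz":0,"grip":6.5},{"x":0,"y":2.5,"z":2.5,"wx":0,"wy":0,"wz":0,"grip":6.5},{"x":0,"y":2.5,"z":2.5,"wx":0,"wy":0,"wz":0,"grip":6.5},{"x":0,"y":2.5,"z":2.5,"wx":0,"wy":0,"wz":0,"grip":6.5},{"x":0,"y":2.5,"z":2.5,"wx":0,"wy":0,"wz":0,"grip":6.5},{"x":0,"y":2.5,"z":2.5,"wx":0,"wy":0,"wz":0,"grip":6.5},{"x":0,"y":2.5,"z":2.5,"wx":0,"wy":0,"wz":0,"grip":6.5},{"x":0,"y":2.5,"z":2.5,"wx":0,"wy":0,"wz":0,"grip":6.5},{"x":0,"y":2,"z":2.5,"wx":0,"wy":0,"wz":0,"grip":6.5}]'

```text
time: 1.8
position: [0.5208, 0.3193, 0.404]
eef_rot: [0.557, 0.435, 0.557, -0.436]
force: [1.2, 1.4, -0.2]
grip_width: 0.0647
```

```bash
python3 - <<'E'
from h import *;from cell import arm,viewer
go(arm.observe(),(.520,.320,.31),14)
E
```

```text
turn deg [-0.03  0.02  0.05] then shift cm [ 9.4  -0.06 -0.09] | shift in present axes [ 9.4  -0.05 -0.09] | grip 0.06470298902755459 t 1.8 F [ 1.2  1.4 -0.2] pos [0.5208 0.3193 0.404 ] j [ 0.55  0.24  0.35  1.68 -0.    1.88]
```

apply_moves --series '[{"x":3,"y":0,"z":0,"wx":0,"wy":0,"wz":0,"grip":6.5},{"x":3,"y":0,"z":0,"wx":0,"wy":0,"wz":0,"grip":6.5},{"x":3,"y":0,"z":0,"wx":0,"wy":0,"wz":0,"grip":6.5},{"x":0.4,"y":0,"z":-0.1,"wx":0,"wy":0,"wz":0,"grip":6.5},{"x":0,"y":0,"z":0,"wx":0,"wy":0,"wz":0,"grip":6.5}]'

```text
time: 2.3
position: [0.5189, 0.3212, 0.3102]
eef_rot: [0.557, 0.435, 0.557, -0.436]
force: [-0.1, -0.4, 0.7]
grip_width: 0.0654
```

```bash
cat > look.py <<'E'
import sys;from h import *;from cell import arm,viewer
# look.py name  top:x0,y0,x1,y1 side:...
ims=[]
for a in sys.argv[2:]:
    n,b=a.split(":");x0,y0,x1,y1=map(int,b.split(","));d=viewer.get_image(n);pickle.dump(d,open(f"{n}_{sys.argv[1]}.pkl","wb"))
    c=d["img"][y0:y1,x0:x1];f=min(395/(x1-x0),590/(y1-y0));print(n,"scale",f);c=cv2.resize(c,None,fx=f,fy=f,interpolation=cv2.INTER_CUBIC)
    ims.append(cv2.copyMakeBorder(c,0,600-c.shape[0],0,400-c.shape[1],0))
cv2.imwrite(f"pics/{sys.argv[1]}.png",np.clip(np.hstack(ims)*1.4,0,255).astype(np.uint8))
print(arm.observe()["position"])
E
python3 look.py a top:80,110,240,230 side:150,60,310,230
```

```text
top scale 2.46875
side scale 2.46875
[0.51922371 0.32146021 0.31243601]
```

View pics/a.png

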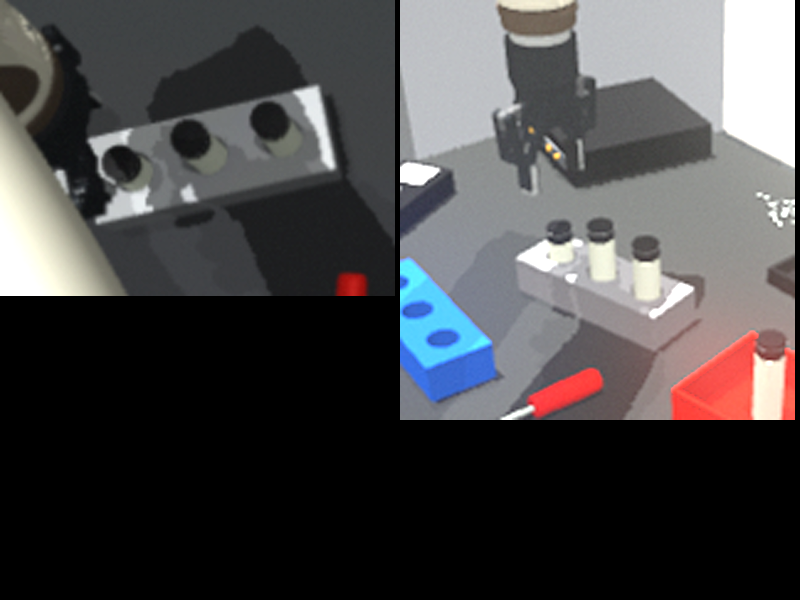

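apply_moves --series '[{"x":2,"y":0,"z":0,"wx":0,"wy":0,"wz":0,"grip":6.5},{"x":2,"y":0,"z":0,"wx":0,"wy":0,"wz":0,"grip":6.5},{"x":2,"y":0,"z":0,"wx":0,"wy":0,"wz":0,"grip":6.5},{"x":1.5,"y":0,"z":0,"wx":0,"wy":0,"wz":0,"grip":6.5},{"x":0.8,"y":0,"z":0,"wx":0,"wy":0,"wz":0,"grip":6.5},{"x":0,"y":0,"z":0,"wx":0,"wy":0,"wz":0,"grip":6.5},{"x":0,"y":0,"z":0,"wx":0,"wy":0,"wz":0,"grip":6.5}]'

```text
time: 3.1
position: [0.5193, 0.3214, 0.2288]
eef_rot: [0.557, 0.436, 0.557, -0.435]
force: [0.3, -0.2, -0.2]
grip_width: 0.065
```

```bash
python3 - <<'E'
from h import *;from cell import arm,viewer
go(arm.observe(),(.520,.320,.227),14)
E
python3 look.py b side:150,60,310,230
```

```text
turn deg [-0.01 -0.02 -0.07] then shift cm [0.18 0.03 0.15] | shift in present axes [0.18 0.03 0.15] | grip 0.06504325141896279 t 3.1 F [ 0.3 -0.2 -0.2] pos [0.5193 0.3214 0.2288] j [ 0.55  0.23  0.    1.34 -0.    1.88]
side scale 2.46875
[0.51937825 0.3214051  0.2289449 ]
```

View pics/b.png

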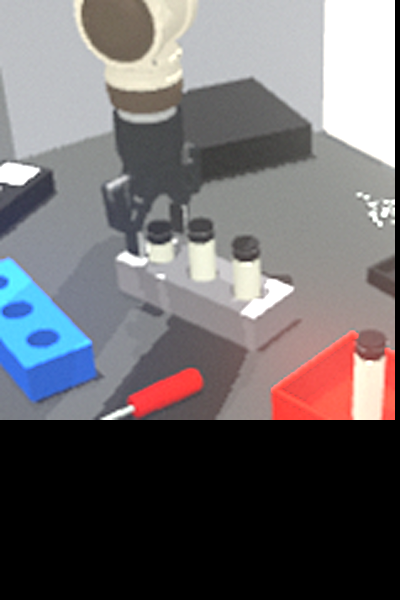

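The open fingers, at about (133,245) and (178,215) in the crop, straddle the short vial's cap at (160,238), so I'm closing.

apply_moves --series '[{"x":0,"y":0,"z":0,"wx":0,"wy":0,"wz":0,"grip":2},{"x":0,"y":0,"z":0,"wx":0,"wy":0,"wz":0,"grip":2},{"x":0,"y":0,"z":0,"wx":0,"wy":0,"wz":0,"grip":2},{"x":0,"y":0,"z":0,"wx":0,"wy":0,"wz":0,"grip":2},{"x":0,"y":0,"z":0,"wx":0,"wy":0,"wz":0,"grip":2},{"x":0,"y":0,"z":0,"wx":0,"wy":0,"wz":0,"grip":2}]' --newtons 30

```text
time: 3.75
position: [0.5193, 0.3213, 0.2283]
eef_rot: [0.557, 0.436, 0.557, -0.435]
force: [0.9, -0.1, 5.7]
grip_width: 0.0291
```

apply_moves --series '[{"x":-1.5,"y":0,"z":0,"wx":0,"wy":0,"wz":0,"grip":2},{"x":-2,"y":0,"z":0,"wx":0,"wy":0,"wz":0,"grip":2},{"x":-2,"y":0,"z":0,"wx":0,"wy":0,"wz":0,"grip":2},{"x":-2,"y":0,"z":0,"wx":0,"wy":0,"wz":0,"grip":2},{"x":-2.5,"y":0,"z":0,"wx":0,"wy":0,"wz":0,"grip":2},{"x":-2.5,"y":0,"z":0,"wx":0,"wy":0,"wz":0,"grip":2},{"x":-2.5,"y":0,"z":0,"wx":0,"wy":0,"wz":0,"grip":2},{"x":-2,"y":0,"z":0,"wx":0,"wy":0,"wz":0,"grip":2}]'

```text
time: 4.55
position: [0.5188, 0.321, 0.3995]
eef_rot: [0.557, 0.435, 0.557, -0.435]
force: [-0.1, 1.0, -1.1]
grip_width: 0.0289
```

```bash
python3 - <<'E'
from h import *;from cell import arm,viewer
go(arm.observe(),(.553,-.240,.40),12)
E
python3 look.py c top:80,110,240,230 side:130,20,310,220
```

```text
turn deg [ 1.99 -0.01 -0.01] then shift cm [-5.000e-02 -8.320e+00  5.559e+01] | shift in present axes [ -0.06 -10.24  55.27] | grip 0.028920683279248696 t 4.55 F [-0.1  1.  -1.1] pos [0.5188 0.321  0.3995] j [0.55 0.23 0.33 1.67 0.   1.88]
top scale 2.46875
side scale 2.1944444444444446
[0.5189972  0.32116132 0.40098777]
```

View pics/c.png

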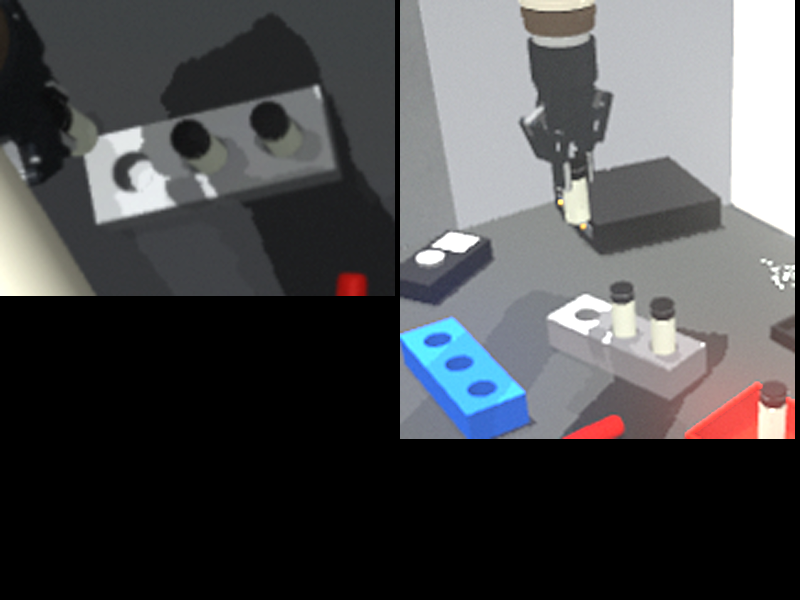

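The short vial is held upright at about (577,195) in the side crop. The freed hole's mouth is at about (134,173) in the top crop, and the other two vials haven't moved.

apply_moves --series '[{"x":0,"y":-0.4,"z":2,"wx":0,"wy":0,"wz":0,"grip":2},{"x":0,"y":-0.8,"z":4,"wx":0,"wy":0,"wz":0,"grip":2},{"x":0,"y":-0.8,"z":4,"wx":0,"wy":0,"wz":0,"grip":2},{"x":0,"y":-0.8,"z":4,"wx":0,"wy":0,"wz":0,"grip":2},{"x":0,"y":-0.8,"z":4,"wx":0,"wy":0,"wz":0,"grip":2},{"x":0,"y":-0.8,"z":4,"wx":0,"wy":0,"wz":0,"grip":2},{"x":0,"y":-0.8,"z":4,"wx":0,"wy":0,"wz":0,"grip":2},{"x":0,"y":-0.8,"z":4,"wx":0,"wy":0,"wz":0,"grip":2},{"x":0,"y":-0.8,"z":4,"wx":0,"wy":0,"wz":0,"grip":2},{"x":0,"y":-0.8,"z":4,"wx":0,"wy":0,"wz":0,"grip":2}]'

```text
time: 5.65
position: [0.5363, -0.0681, 0.3964]
eef_rot: [0.557, 0.435, 0.558, -0.436]
force: [0.4, 0.7, -0.4]
grip_width: 0.029
```

apply_moves --series '[{"x":0,"y":-0.8,"z":4,"wx":0,"wy":0,"wz":0,"grip":2},{"x":0,"y":-0.8,"z":4,"wx":0,"wy":0,"wz":0,"grip":2},{"x":0,"y":-0.8,"z":4,"wx":0,"wy":0,"wz":0,"grip":2},{"x":0,"y":-0.2,"z":3,"wx":0,"wy":0,"wz":0,"grip":2},{"x":0,"y":0,"z":1.5,"wx":0,"wy":0,"wz":0,"grip":2},{"x":0,"y":0,"z":0,"wx":0,"wy":0,"wz":0,"grip":2}]'

```text
time: 6.25
position: [0.5515, -0.2341, 0.3962]
eef_rot: [0.556, 0.436, 0.557, -0.436]
force: [-0.2, 0.5, -1.1]
grip_width: 0.029
```

```bash
python3 - <<'E'
from h import *;from cell import arm,viewer
go(arm.observe(),(.553,-.240,.2145),12)
d=pickle.load(open("top_c.pkl","rb"));s=pickle.load(open("side_c.pkl","rb"))
print("hole",onz(d,[(134/2.469+80-.3,173/2.469+110-.3)],.045),onz(s,[(188/2.194+130-.3,314/2.194+20-.3)],.045))
E
```

```text
turn deg [ 1.85 -0.07  0.11] then shift cm [18.17  0.02  0.61] | shift in present axes [18.16  0.04  0.63] | grip 0.028993773454699657 t 6.25 F [-0.2  0.5 -1.1] pos [ 0.5515 -0.2341  0.3962] j [-0.4   0.21  0.29  1.66 -0.    0.93]
hole [[0.51896304 0.32183325]] [[0.522672   0.32152879]]
```

apply_moves --series '[{"x":2,"y":0,"z":0.6,"wx":0,"wy":0,"wz":0,"grip":2},{"x":3,"y":0,"z":0,"wx":0,"wy":0,"wz":0,"grip":2},{"x":3,"y":0,"z":0,"wx":0,"wy":0,"wz":0,"grip":2},{"x":3,"y":0,"z":0,"wx":0,"wy":0,"wz":0,"grip":2},{"x":3,"y":0,"z":0,"wx":0,"wy":0,"wz":0,"grip":2},{"x":1.5,"y":0,"z":0,"wx":0,"wy":0,"wz":0,"grip":2},{"x":1,"y":0,"z":0,"wx":0,"wy":0,"wz":0,"grip":2},{"x":0.3,"y":0,"z":0,"wx":0,"wy":0,"wz":0,"grip":2},{"x":0,"y":0,"z":0,"wx":0,"wy":0,"wz":0,"grip":2}]'

```text
time: 7.15
position: [0.5535, -0.238, 0.2304]
eef_rot: [0.558, 0.435, 0.557, -0.435]
force: [-0.3, 0.5, 0.2]
grip_width: 0.0296
```

```bash
python3 look.py e top:340,110,480,230 side:290,120,450,320
```

```text
top scale 2.8214285714285716
side scale 2.46875
[ 0.55368047 -0.23821897  0.23105466]
```

View pics/e.png

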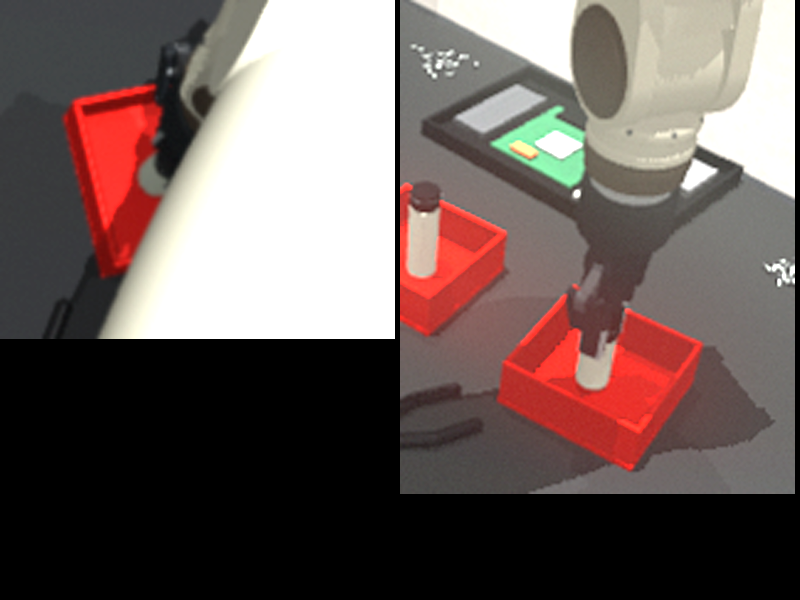

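The short vial is upright inside the empty bin, with its base at about (595,385) in the side crop and close to the middle. A short slow descent to the floor remains.

apply_moves --series '[{"x":0.3,"y":0,"z":0,"wx":0,"wy":0,"wz":0,"grip":2},{"x":0.2,"y":0,"z":0,"wx":0,"wy":0,"wz":0,"grip":2},{"x":0.2,"y":0,"z":0,"wx":0,"wy":0,"wz":0,"grip":2},{"x":0,"y":0,"z":0,"wx":0,"wy":0,"wz":0,"grip":2},{"x":0,"y":0,"z":0,"wx":0,"wy":0,"wz":0,"grip":2}]'

```text
time: 7.75
position: [0.5535, -0.2382, 0.2231]
eef_rot: [0.557, 0.436, 0.557, -0.435]
force: [1.5, 0.2, 1.8]
grip_width: 0.029
```

Light contact, 1.8 N. Opening to 4.5 cm, waiting, then rising.

apply_moves --series '[{"x":0,"y":0,"z":0,"wx":0,"wy":0,"wz":0,"grip":3.3},{"x":0,"y":0,"z":0,"wx":0,"wy":0,"wz":0,"grip":3.7},{"x":0,"y":0,"z":0,"wx":0,"wy":0,"wz":0,"grip":4.5},{"x":0,"y":0,"z":0,"wx":0,"wy":0,"wz":0,"grip":5},{"x":0,"y":0,"z":0,"wx":0,"wy":0,"wz":0,"grip":5},{"x":0,"y":0,"z":0,"wx":0,"wy":0,"wz":0,"grip":5}]'

```text
time: 8.35
position: [0.5533, -0.2381, 0.2226]
eef_rot: [0.557, 0.435, 0.557, -0.435]
force: [0.4, -0.4, 0.6]
grip_width: 0.0497
```

apply_moves --series '[{"x":-1,"y":0,"z":0,"wx":0,"wy":0,"wz":0,"grip":5},{"x":-2,"y":0,"z":0,"wx":0,"wy":0,"wz":0,"grip":5},{"x":-3,"y":0,"z":0,"wx":0,"wy":0,"wz":0,"grip":5},{"x":-3,"y":0,"z":0,"wx":0,"wy":0,"wz":0,"grip":6},{"x":-3,"y":0,"z":0,"wx":0,"wy":0,"wz":0,"grip":6.5},{"x":-2,"y":0,"z":0,"wx":0,"wy":0,"wz":0,"grip":6.5},{"x":0,"y":0,"z":0,"wx":0,"wy":0,"wz":0,"grip":6.5}]'

```text
time: 9.05
position: [0.5535, -0.2382, 0.367]
eef_rot: [0.559, 0.436, 0.555, -0.435]
force: [-0.3, 0.4, -0.8]
grip_width: 0.065
```

```bash
python3 look.py f top:240,110,480,230 side:230,120,450,320;  python3 - <<'E'
from h import *;from cell import arm,viewer
go(arm.observe(),(.544,-.019,.363),14)
E
```

```text
top scale 1.6458333333333333
side scale 1.7954545454545454
[ 0.55333108 -0.23813727  0.36324287]
turn deg [-0.01  0.04 -0.05] then shift cm [ 2.000e-02  4.400e+00 -2.149e+01] | shift in present axes [ 1.000e-02  4.390e+00 -2.149e+01] | grip 0.0652450401739466 t 9.15 F [ 0.   0.5 -0.4] pos [ 0.5533 -0.2381  0.3632] j [-0.41  0.2   0.22  1.59 -0.    0.92]
```

View pics/f.png

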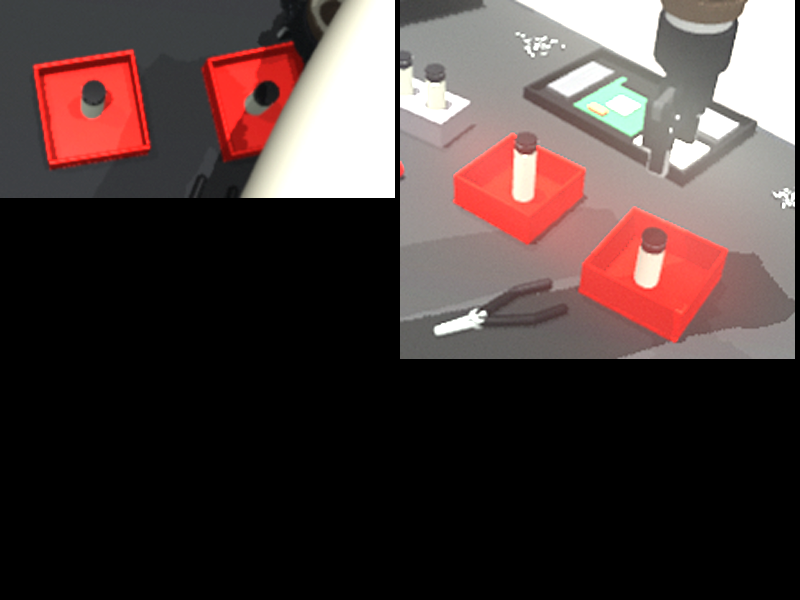

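The short vial stands released in the bin, cap at (653,238) and base at (648,282) in the side crop. Next, the tall vial.

apply_moves --series '[{"x":0,"y":0.4,"z":-2,"wx":0,"wy":0,"wz":0,"grip":6.5},{"x":0,"y":0.8,"z":-4,"wx":0,"wy":0,"wz":0,"grip":6.5},{"x":0,"y":0.8,"z":-4,"wx":0,"wy":0,"wz":0,"grip":6.5},{"x":0,"y":0.8,"z":-4,"wx":0,"wy":0,"wz":0,"grip":6.5},{"x":0,"y":0.8,"z":-4,"wx":0,"wy":0,"wz":0,"grip":6.5},{"x":0,"y":0.8,"z":-3.5,"wx":0,"wy":0,"wz":0,"grip":6.5},{"x":0,"y":0,"z":0,"wx":0,"wy":0,"wz":0,"grip":6.5},{"x":0,"y":0,"z":0,"wx":0,"wy":0,"wz":0,"grip":6.5}]'

```text
time: 9.95
position: [0.5439, -0.0182, 0.3617]
eef_rot: [0.557, 0.435, 0.558, -0.435]
force: [-0.1, -0.4, 0.5]
grip_width: 0.0649
```

```bash
python3 - <<'E'
from h import *;from cell import arm,viewer
go(arm.observe(),(.544,-.019,.24),14)
s=pickle.load(open("side_f.pkl","rb"))
for x,y in((.5535,-.238),(.544,-.019)):
    p=(proj(s,[(x,y,.005),(x,y,.08)])-[230,120])*1.795; print((p+[400,0]).round().tolist())
E
```

```text
turn deg [ 0.09 -0.01  0.09] then shift cm [ 1.217e+01 -1.000e-02  8.000e-02] | shift in present axes [1.217e+01 1.000e-02 8.000e-02] | grip 0.064930952900425 t 9.95 F [-0.1 -0.4  0.5] pos [ 0.5439 -0.0182  0.3617] j [-0.03  0.06  0.07  1.58 -0.    1.29]
[[645.0, 279.0], [654.0, 235.0]]
[[522.0, 194.0], [524.0, 152.0]]
```

The projected vertical matches the picture, so the short vial is upright. Descending on the tall one.

apply_moves --series '[{"x":1.5,"y":0,"z":0.1,"wx":0,"wy":0,"wz":0,"grip":6.5},{"x":2,"y":0,"z":0,"wx":0,"wy":0,"wz":0,"grip":6.5},{"x":2.5,"y":0,"z":0,"wx":0,"wy":0,"wz":0,"grip":6.5},{"x":2.5,"y":0,"z":0,"wx":0,"wy":0,"wz":0,"grip":6.5},{"x":2,"y":0,"z":0,"wx":0,"wy":0,"wz":0,"grip":6.5},{"x":1,"y":0,"z":0,"wx":0,"wy":0,"wz":0,"grip":6.5},{"x":0.6,"y":0,"z":0,"wx":0,"wy":0,"wz":0,"grip":6.5},{"x":0,"y":0,"z":0,"wx":0,"wy":0,"wz":0,"grip":6.5},{"x":0,"y":0,"z":0,"wx":0,"wy":0,"wz":0,"grip":6.5}]'

```text
time: 10.85
position: [0.5445, -0.0201, 0.2425]
eef_rot: [0.557, 0.436, 0.557, -0.435]
force: [-1.4, 0.8, 0.6]
grip_width: 0.0652
```

```bash
python3 look.py g top:220,110,380,230 side:210,120,370,320
```

```text
top scale 2.46875
side scale 2.46875
[ 0.54457605 -0.01990893  0.24271197]
```

View pics/g.png

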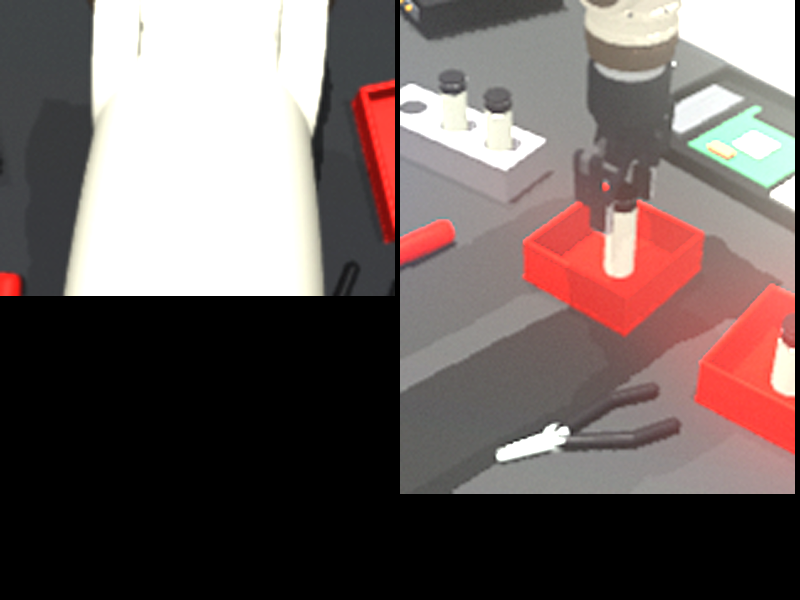

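The fingers straddle the tall vial at about (600,205) and (645,185) in the side crop, cap between them. Closing and lifting.

apply_moves --series '[{"x":0,"y":0,"z":0,"wx":0,"wy":0,"wz":0,"grip":2},{"x":0,"y":0,"z":0,"wx":0,"wy":0,"wz":0,"grip":2},{"x":0,"y":0,"z":0,"wx":0,"wy":0,"wz":0,"grip":2},{"x":0,"y":0,"z":0,"wx":0,"wy":0,"wz":0,"grip":2},{"x":0,"y":0,"z":0,"wx":0,"wy":0,"wz":0,"grip":2},{"x":0,"y":0,"z":0,"wx":0,"wy":0,"wz":0,"grip":2}]' --newtons 30

```text
time: 11.55
position: [0.5444, -0.0198, 0.2421]
eef_rot: [0.557, 0.436, 0.557, -0.435]
force: [-0.6, 0.3, 6.4]
grip_width: 0.0296
```

apply_moves --series '[{"x":-1.5,"y":0,"z":0,"wx":0,"wy":0,"wz":0,"grip":2},{"x":-2,"y":0,"z":0,"wx":0,"wy":0,"wz":0,"grip":2},{"x":-2,"y":0,"z":0,"wx":0,"wy":0,"wz":0,"grip":2},{"x":-2,"y":0,"z":0,"wx":0,"wy":0,"wz":0,"grip":2},{"x":-2.5,"y":0,"z":0,"wx":0,"wy":0,"wz":0,"grip":2},{"x":-2.5,"y":0,"z":0,"wx":0,"wy":0,"wz":0,"grip":2},{"x":-2.5,"y":0,"z":0,"wx":0,"wy":0,"wz":0,"grip":2},{"x":-1,"y":0,"z":0,"wx":0,"wy":0,"wz":0,"grip":2},{"x":0,"y":0,"z":0,"wx":0,"wy":0,"wz":0,"grip":2}]'

```text
time: 12.45
position: [0.5444, -0.0198, 0.4032]
eef_rot: [0.558, 0.436, 0.556, -0.435]
force: [0.8, 0.2, -0.4]
grip_width: 0.0292
```

```bash
python3 - <<'E'
from h import *;from cell import arm,viewer
go(arm.observe(),(.5195,.3205,.40),14)
d=pickle.load(open("side_c.pkl","rb"));g=d["img"][150:175,195:235]
print(g.min(2)[::2,::2])
E
```

```text
turn deg [-0.01  0.04 -0.13] then shift cm [  0.32   5.82 -33.63] | shift in present axes [  0.31   5.81 -33.63] | grip 0.02919252203369937 t 12.45 F [ 0.8  0.2 -0.4] pos [ 0.5444 -0.0198  0.4032] j [-0.04  0.07  0.16  1.65 -0.    1.29]
[[104 102 101 102 104 102 103 102 103 104 104 106 101 102 105  91  55  58
   55  56]
 [ 95 102 103 103 103 103 101 104 104 103 103 103 101 105 105  91  54  55
   57  59]
 [ 89  91  95  96  95 102 102 101  97 159 169 106 100 102 103  97  74  78
   81  83]
 [ 91  91  93  90  90  89  88 105 205 210 211 206 195 132  98 103  47  53
   51  52]
 [ 92  91  91  91  88 108 183 215 212 211 209 219 233 235 220 153 131  98
   93 122]
 [ 92  91  87  83 159 204 212 212 200 166 161 183 226 234 236 217 149 159
  164 161]
 [ 90  87 141 205 213 211 210 178 102  99 102 106 107 145 142 145 151 159
  162 161]
 [ 88 149 221 213 209 219 235 186  92 102 105 105 110 141 147 146 150 159
  164 161]
 [ 89 102 112 158 226 235 234 235 217 190 193 209 222 145 146 148 148 157
  161 162]
 [ 91 103 110 108 105 176 229 236 234 234 235 222 166 149 147 140 142 159
  161 165]
 [ 90 100 110 110 112 107 104 139 212 238 188 125 129 129 132 122 137 158
  161 163]
 [ 91 100 110 111 112 113 112 110 101 131 149 129 130 130 123 227 129 158
  163 162]
 [ 91  98 112 111 112 112 111 112 113 111 106 103 114 125 216 185 126 134
  139 136]]
```

apply_moves --series '[{"x":0,"y":0.35,"z":-2,"wx":0,"wy":0,"wz":0,"grip":2},{"x":0,"y":0.7,"z":-4,"wx":0,"wy":0,"wz":0,"grip":2},{"x":0,"y":0.7,"z":-4,"wx":0,"wy":0,"wz":0,"grip":2},{"x":0,"y":0.7,"z":-4,"wx":0,"wy":0,"wz":0,"grip":2},{"x":0,"y":0.7,"z":-4,"wx":0,"wy":0,"wz":0,"grip":2},{"x":0,"y":0.7,"z":-4,"wx":0,"wy":0,"wz":0,"grip":2},{"x":0,"y":0.7,"z":-4,"wx":0,"wy":0,"wz":0,"grip":2},{"x":0,"y":0.65,"z":-4,"wx":0,"wy":0,"wz":0,"grip":2},{"x":0,"y":0.5,"z":-2.5,"wx":0,"wy":0,"wz":0,"grip":2},{"x":0,"y":0.3,"z":-1.1,"wx":0,"wy":0,"wz":0,"grip":2}]'

```text
time: 13.45
position: [0.5208, 0.323, 0.3996]
eef_rot: [0.557, 0.434, 0.558, -0.436]
force: [-0.2, -0.7, -0.3]
grip_width: 0.0292
```

apply_moves --series '[{"x":2,"y":0.5,"z":0,"wx":0,"wy":0,"wz":0,"grip":2},{"x":2,"y":0,"z":0,"wx":0,"wy":0,"wz":0,"grip":2},{"x":1,"y":0,"z":0,"wx":0,"wy":0,"wz":0,"grip":2},{"x":0,"y":0,"z":0,"wx":0,"wy":0,"wz":0,"grip":2},{"x":0,"y":0,"z":0,"wx":0,"wy":0,"wz":0,"grip":2}]'

```text
time: 13.95
position: [0.5262, 0.3215, 0.3521]
eef_rot: [0.557, 0.436, 0.557, -0.436]
force: [0.8, 0.1, -0.9]
grip_width: 0.0292
```

```bash
python3 - <<'E'
from h import *;from cell import arm,viewer
o=arm.observe();go(o,(.5195,.3215,.36),14)
p=o["position"]
im=[]
for n in("top","side"):
    d=viewer.get_image(n);pickle.dump(d,open(n+"_i.pkl","wb"))
    b=proj(d,[[p[0],p[1],p[2]-.2371]])[0];print(n,"pred bottom px",b.round(1))
    x,y=(b-[40,45]).astype(int);x=max(x,0);y=max(y,0)
    c=cv2.resize(d["img"][y:y+120,x:x+80],None,fx=5,fy=5,interpolation=cv2.INTER_CUBIC);print("org",x,y,c.shape);im.append(c)
cv2.imwrite("pics/i.png",np.clip(np.hstack(im)*1.3,0,255).astype(np.uint8))
E
```

```text
turn deg [-0.04  0.   -0.  ] then shift cm [-0.79 -0.65 -0.16] | shift in present axes [-0.79 -0.65 -0.16] | grip 0.02924480098595142 t 13.95 F [ 0.8  0.1 -0.9] pos [0.5262 0.3215 0.3521] j [ 0.55  0.24  0.24  1.58 -0.    1.88]
top pred bottom px [124.  169.1]
org 83 124 (600, 400, 3)
side pred bottom px [214.6 141.3]
org 174 96 (600, 400, 3)
```

View pics/i.png

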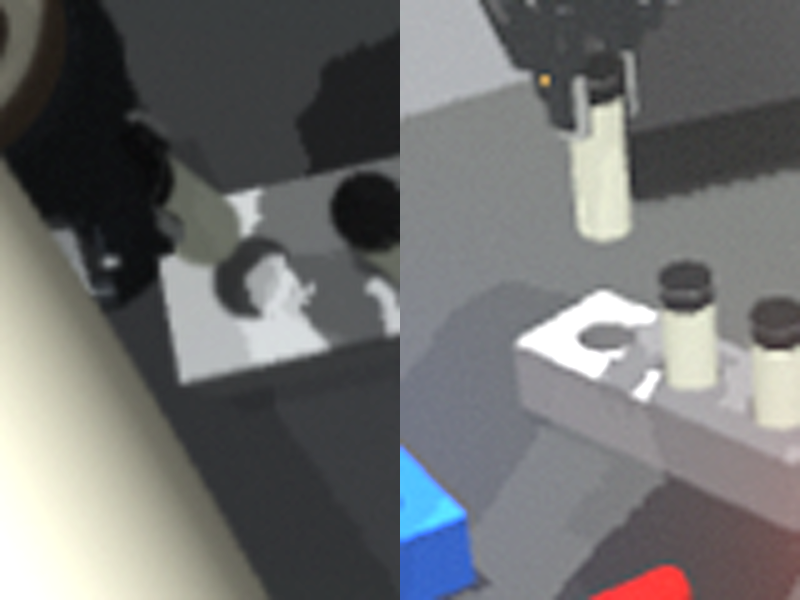

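```bash
python3 - <<'E'
from h import *;from cell import arm
d=pickle.load(open("top_i.pkl","rb"));s=pickle.load(open("side_i.pkl","rb"))
t=lambda x,y:(x/5+83-.4,y/5+124-.4);u=lambda x,y:((x-400)/5+174-.4,y/5+96-.4)
print("hole top",onz(d,[t(257,278)],.045),"side",onz(s,[u(607,336)],.045),"tri",tri(d,t(257,278),s,u(607,336)))
z=.3521-.2371
print("vial top",onz(d,[t(208,228)],z),"side",onz(s,[u(604,228)],z),"tri",tri(d,t(208,228),s,u(604,228)))
# side: hole blob (dark on bright) centre
g=s["img"].min(2)[155:172,204:228]; 
m=cv2.cvtColor(s["img"],cv2.COLOR_BGR2GRAY)[155:172,204:228];print(m)
E
```

```text
hole top [[0.52018625 0.32185875]] side [[0.52183752 0.32232992]] tri [0.52053148 0.32128911 0.04591848]
vial top [[0.52598051 0.32101867]] side [[0.52627831 0.32244696]] tri [0.52556252 0.32079816 0.11596962]
[[ 92  91  92  96  96  92 112 160 187 205 216 209 195 172 138 106  99 100
  101 104 105  91  65  64]
 [ 93  92  94  89  85 105 165 204 216 211 213 212 211 209 195 171 144 122
  106  98 101 103  80  49]
 [ 93  91  85 110 155 187 204 213 213 212 209 211 209 212 211 208 195 200
  195 148 108 105 101  65]
 [ 85 110 155 186 206 217 211 212 210 211 210 211 210 210 211 211 209 227
  234 223 197 157 139 144]
 [116 165 208 215 213 212 213 213 213 213 210 210 209 208 211 212 223 233
  238 241 218 161 154 166]
 [191 204 215 212 212 213 216 202 179 164 160 162 166 162 179 200 202 193
  193 194 171 145 152 162]
 [216 214 213 212 212 209 187 149 118 109 106 108 107 108 125 145 143 139
  145 145 145 146 152 163]
 [214 211 211 212 210 177 124 104  99 102 102 103 103 103 103 101 108 132
  147 148 147 147 153 163]
 [211 212 212 214 204 150  87  97  99 101 104 104 105 105 107 104 103 131
  148 149 148 147 153 162]
 [211 213 211 212 220 181  98  94  99 102 103 104 103 103 105 109 111 129
  144 149 147 145 152 162]
 [214 212 211 219 234 229 182 129 107  94  96  99 100 109 138 137 126 128
  133 143 149 149 151 159]
 [215 213 220 231 234 237 230 217 210 186 163 182 195 199 178 139 128 130
  128 140 144 138 145 160]
 [185 221 235 236 234 234 234 236 238 233 224 197 178 180 157 130 130 130
  130 136 134 128 134 153]
 [128 171 206 229 239 237 235 233 234 235 234 186 122 126 127 129 130 131
  131 131 130 122 117 148]
 [102 107 129 161 189 213 233 237 235 237 218 151 127 127 129 132 132 129
  130 126 128 112 108 143]
 [109 107 106 104 111 140 176 212 236 227 170 132 130 131 131 130 129 131
  127 167 199 178 137 144]
 [112 112 112 113 108 105 112 139 177 169 144 140 130 130 130 131 129 127
  125 188 232 195 126 139]]
```

apply_moves --series '[{"x":1,"y":-0.54,"z":-0.19,"wx":0,"wy":0,"wz":0,"grip":2},{"x":2,"y":0,"z":0,"wx":0,"wy":0,"wz":0,"grip":2},{"x":2,"y":0,"z":0,"wx":0,"wy":0,"wz":0,"grip":2},{"x":0.9,"y":0,"z":0,"wx":0,"wy":0,"wz":0,"grip":2},{"x":0,"y":0,"z":0,"wx":0,"wy":0,"wz":0,"grip":2},{"x":0,"y":0,"z":0,"wx":0,"wy":0,"wz":0,"grip":2},{"x":0,"y":0,"z":0,"wx":0,"wy":0,"wz":0,"grip":2}]'

```text
time: 14.75
position: [0.5207, 0.3226, 0.2941]
eef_rot: [0.557, 0.436, 0.557, -0.435]
force: [-0.8, -0.2, -1.3]
grip_width: 0.0291
```

```bash
python3 - <<'E'
from h import *;from cell import arm,viewer
o=arm.observe();go(o,(.5205,.322,.247),14)
d=viewer.get_image("side");pickle.dump(d,open("side_j.pkl","wb"))
cv2.imwrite("pics/j.png",cv2.resize(d["img"][110:185,174:274],None,fx=8,fy=8,interpolation=cv2.INTER_CUBIC))
E
```

```text
turn deg [-0.01 -0.03 -0.1 ] then shift cm [ 4.71 -0.03  0.05] | shift in present axes [ 4.71 -0.04  0.06] | grip 0.029117663435077094 t 14.75 F [-0.8 -0.2 -1.3] pos [0.5207 0.3226 0.2941] j [0.55 0.22 0.11 1.46 0.   1.88]
```

View pics/j.png

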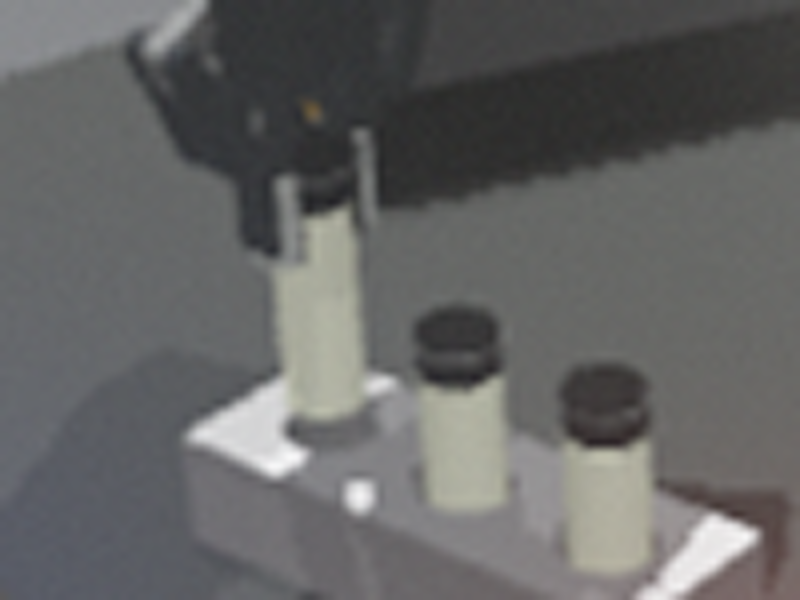

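The vial's bottom, (326,404) in the crop, sits above the mouth at (333,427), about 1 mm off. I'm nudging it over and entering slowly.

apply_moves --series '[{"x":0.4,"y":0.05,"z":0.08,"wx":0,"wy":0,"wz":0,"grip":2},{"x":0.5,"y":0,"z":0,"wx":0,"wy":0,"wz":0,"grip":2},{"x":0.4,"y":0,"z":0,"wx":0,"wy":0,"wz":0,"grip":2},{"x":0.3,"y":0,"z":0,"wx":0,"wy":0,"wz":0,"grip":2},{"x":0.2,"y":0,"z":0,"wx":0,"wy":0,"wz":0,"grip":2},{"x":0,"y":0,"z":0,"wx":0,"wy":0,"wz":0,"grip":2}]'

```text
time: 15.4
position: [0.521, 0.3218, 0.2743]
eef_rot: [0.557, 0.435, 0.557, -0.436]
force: [0.1, 0.5, -0.2]
grip_width: 0.0295
```

It's 8 mm into the hole with no force, so I'm continuing.

apply_moves --series '[{"x":0.5,"y":0,"z":0,"wx":0,"wy":0,"wz":0,"grip":2},{"x":0.6,"y":0,"z":0,"wx":0,"wy":0,"wz":0,"grip":2},{"x":0.6,"y":0,"z":0,"wx":0,"wy":0,"wz":0,"grip":2},{"x":0.4,"y":0,"z":0,"wx":0,"wy":0,"wz":0,"grip":2},{"x":0.3,"y":0,"z":0,"wx":0,"wy":0,"wz":0,"grip":2},{"x":0.2,"y":0,"z":0,"wx":0,"wy":0,"wz":0,"grip":2},{"x":0,"y":0,"z":0,"wx":0,"wy":0,"wz":0,"grip":2},{"x":0,"y":0,"z":0,"wx":0,"wy":0,"wz":0,"grip":2}]'

```text
time: 16.2
position: [0.5211, 0.3218, 0.2488]
eef_rot: [0.557, 0.435, 0.557, -0.435]
force: [0.0, 0.2, 0.1]
grip_width: 0.0293
```

Down with 1.7 mm left and no force. A last small step, then open and rise.

apply_moves --series '[{"x":0.15,"y":0,"z":0,"wx":0,"wy":0,"wz":0,"grip":2},{"x":0,"y":0,"z":0,"wx":0,"wy":0,"wz":0,"grip":2},{"x":0,"y":0,"z":0,"wx":0,"wy":0,"wz":0,"grip":3.3},{"x":0,"y":0,"z":0,"wx":0,"wy":0,"wz":0,"grip":3.8},{"x":0,"y":0,"z":0,"wx":0,"wy":0,"wz":0,"grip":4.5},{"x":0,"y":0,"z":0,"wx":0,"wy":0,"wz":0,"grip":5.5},{"x":0,"y":0,"z":0,"wx":0,"wy":0,"wz":0,"grip":5.5},{"x":0,"y":0,"z":0,"wx":0,"wy":0,"wz":0,"grip":5.5}]'

```text
time: 17.0
position: [0.5211, 0.3218, 0.2472]
eef_rot: [0.557, 0.435, 0.557, -0.435]
force: [0.1, 1.2, 0.9]
grip_width: 0.0549
```

apply_moves --series '[{"x":-1,"y":0,"z":0,"wx":0,"wy":0,"wz":0,"grip":5.5},{"x":-2,"y":0,"z":0,"wx":0,"wy":0,"wz":0,"grip":5.5},{"x":-3,"y":0,"z":0,"wx":0,"wy":0,"wz":0,"grip":5.5},{"x":-3,"y":0,"z":0,"wx":0,"wy":0,"wz":0,"grip":5.5},{"x":-3,"y":0,"z":0,"wx":0,"wy":0,"wz":0,"grip":5.5},{"x":-2,"y":0,"z":0,"wx":0,"wy":0,"wz":0,"grip":5.5},{"x":0,"y":0,"z":0,"wx":0,"wy":0,"wz":0,"grip":5.5},{"x":0,"y":0,"z":0,"wx":0,"wy":0,"wz":0,"grip":5.5}]'

```text
time: 17.8
position: [0.5211, 0.3218, 0.3877]
eef_rot: [0.557, 0.436, 0.557, -0.435]
force: [-0.0, -0.4, -0.9]
grip_width: 0.0551
```

```bash
python3 look.py k top:80,110,460,310 side:150,60,430,320
```

```text
top scale 1.0394736842105263
side scale 1.4107142857142858
[0.52102831 0.32177608 0.38624122]
```

View pics/k.png

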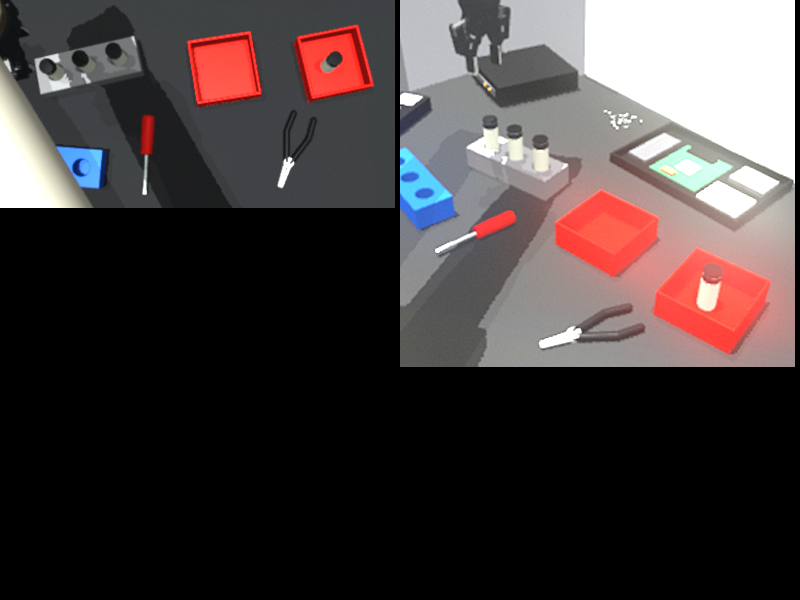

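Three vials of equal height stand in the rack, at (490,133), (515,142) and (540,153) in the side crop. The short one stands in the right bin, and the tools haven't moved. Handing in.

```bash
python3 -c "
from cell import arm
print(arm.close_job())"
```

```text
the job is handed in; nothing more can be done
None
```

The job is handed in at about 18 s of robot time, with both vials moved as asked; the hand-in reports no verdict.

- **Short vial:** I took it out of the leftmost rack hole and stood it near the middle of the empty bin. It touched the floor at 1.8 N. After release, the picture matched the projected vertical, so it is upright.
- **Tall vial:** I lifted it from the other bin and lowered it into the freed hole with almost no force. I released it with its underside at about 10 mm, the hole's floor height, by the tool position.
- **Last check:** The final picture shows three rack vials of equal height, the short vial upright in its bin, and the screwdriver and pliers with no visible shift. The gripper was clear of everything.
- **Disagreements:** The top and side cameras differed by 1–2 mm on the hole's position, and by up to 5 mm on where the tall vial first stood. I corrected over the hole before entering. One early pair of move calls was refused for missing keys, with no motion.

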